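# Reset the mixer and seat its paddle beater

### The job

The mixer has cut out. First push the round reset plunger on its drive unit right down to its stop and let it spring back up; then take the flat paddle beater (not the wire whisk) out of the stand, turn it over the drive socket until its splines mesh with the slots, and push it fully home, collar flush on the socket rim, against the spring inside. Finish while still gripping the paddle and keeping it pressed home, and leave the whisk and everything else where it stands.

Things in the scene. Friction and masses are not known exactly. Their poses are not given: they have to be found in the camera images.
- drive_unit: White low mixer drive unit, 115 (x) x 185 (y) x 55 mm high, fixed to the worktop. Origin: centre of its underside. The drive socket stands on its top at y = +42 mm, the reset plunger at y = -52 mm (both at x = 0) in its own frame.
- socket_rim (a point): Centre of the top rim of the drive socket: steel turret, 52 mm across, 32 mm above the drive unit's top (rim at z = 87 mm). z points up; x and y run along the arms of its cross-shaped mouth, slots 9 mm wide reaching 15 mm from the axis, at a different angle each time. It does not turn under a beater (1 N m). The slots are equal: the paddle fits at every quarter turn.
- spring_seat (a joint): Travel (m) of the spring seat in the middle of the socket, its top 19 mm below the rim: 0 = up, about 0.009 when the paddle is fully home (end stop 0.012). It pushes up with 3.6 N at 0 and 7.2 N at 0.009, so a paddle that is let go is lifted several mm.
- reset_plunger (a joint): Travel (m) of the reset plunger: 0 = up, grows as it is pressed straight down, stop at 0.008. A spring lifts it again; fully down takes about 5 N.
- reset_plunger_top (a point): Centre of the top face of the steel reset plunger, 26 mm across, in a black housing on the drive unit's top; it moves down with the plunger.
- stand: Light wooden stand, 64 (x) x 175 (y) x 40 mm high, fixed, with two round holes 26 mm wide and 34 mm deep at y = -55 and +55 mm, in which the two attachments stand upright, either one in either hole. Origin: centre of its underside.
- paddle: Flat aluminium paddle beater, upright, about 120 g. Origin: centre of the underside of its collar (34 mm disc, 8 thick); z up. Below it: 4 fins along +-x, +-y, 6 mm thick, 23 across, 14 deep with V edges, and a 9 mm round pilot 28 deep. Above: neck, then a blade 8 mm thick (x), 56 wide (y), z = 26 to 100 mm, with a solid rib 24 mm wide up its middle: grip it there across x from above.
- whisk: Wire whisk attachment, 44 mm wide, with the same collar, fins and pilot, standing in the other hole of the stand, its top 140 mm above the worktop: carry the paddle clear over it; not to be used. Origin: centre of the underside of its collar.
- mug_a: Pink and white mug, 88 x 116 x 90 mm, bystander. Origin: centre of its underside.
- jar_a: Lidded glass jar, 65 mm across, 100 mm high, bystander. Origin: centre of its underside.
- can_a: Short food tin, 75 mm across, 58 mm high, bystander. Origin: centre of its underside.

How it is judged:
By the outcome, as a careful person would: the job done as asked, in the order asked, and still so for the second after the job is handed in, while the arm keeps its last pose, push and grip.
It also fails if it takes over 50 s, if anything falls off the work surface, if the arm or the gripper's body presses on something with over 40 N, if the wrist force passes 120 N, or if a joint passes its speed limit or range.

### The arm

A 6-joint arm with a two-finger parallel gripper is mounted at the origin on a cart in front of the work surface, level with it; the furniture and walls round the work are solid. World frame = base frame: x ahead of the robot, y to its left, z up, the work surface at z = 0. Lengths are in m, angles in rad, forces in N, time in s.
With the tool pointing down it reaches from about 0.35 to 0.975 m from the base axis. Payload 4.9 kg.
Tool frame: the origin (TCP) lies on the centre line of the jaws, within the pads' length; the fingertips stand manip.tip_reach ahead of it and the grasp point (between the pads) is the TCP (manip.tip_reach is the distance from the TCP to the fingertips, in m); z points along the fingers, y is the line along which they close (so a half turn about z gives the same grasp; the last joint's range is limited). The gripper opens to 85 mm and grips with 20 to 120 N. Pads are 22 mm wide; open, the fingers measure 114 mm over their backs; the gripper's body (76 mm by 85 mm) begins 54 mm behind the grasp point. The pads swing forward as they close: fully open they stand 13 mm farther back than shut.
Start: joints at [1.132, 0.053, 1.613, -0, 1.476, -0.119], TCP at [0.196, 0.593, 0.25] pointing down, gripper open.
Joint ranges: [-3.01, 3.01], [-1.01, 2.22], [0.06, 2.58], [-1.02, 4.17], [0.09, 2.62], [-3.14, 3.14]. Speed limits (rad/s): [2.57, 2.57, 3.14, 3.14, 3.14, 3.14].

### API

Orientations are given as a unit quaternion [w, x, y, z].
In Python, from plant import manip gives the robot as it stands. The module is installed in compiled form; this text tells all that it offers.
- The arm moves only by the tool move_arm, never from a script. Its argument "rows" is a list of rows, each a list of 7 numbers: the shift along the tool's x, y, z in cm, then the turn, a rotation vector about the tool's x, y, z in degrees, then the opening, from -1 (shut) to 1 (fully open). In form: [[tx, ty, tz, ax, ay, az, jaw], ...]. A call has 1 to 20 rows; each row shifts and turns the commanded pose from where the row before left it, along the tool's axes as they then stand; what a row does not reach is not made up. A row lasts 1/12 s, in which the tool goes at most 41.7 mm and 7.16 degrees, less where a joint would pass 70% of its speed; a pose out of reach is approached as far as the arm can. A call is refused whole if a number of a shift passes 4.17 or a number of a turn 7.16, either way. A call with a gripper value outside its range is refused whole. The fingers move at their own pace and stop on an object; the grip force is fixed at half the most. Time passes only in rows, so rows that do not move let the fingers close. It gives the time, the measured TCP pose, the force, the opening and the grip force at its end, in the units of the state.
- manip.state(): the state, without advancing time (a new reading comes with each control period).
- manip.grab_frame(name): name is "scene" or "top" or "wrist"; returns a dict with "img" (480x640x3 uint8, blue, green, red), "mtx" (3x3 intrinsics, pixels), "R" (3x3) and "t" (3): a world point X has camera coordinates R X + t. Camera axes: x right, y down, z forward; pixel columns grow to the right and rows downward; lengths in m; the calibration is good to about 2 mm. A picture is of the moment at which its call begins. There is no depth.
- manip.job_done(): hands the job in; it is judged then, once.
The state is a dict: "time": time; "joint_pos": joint angles; "joint_vel": joint speeds; "joint_efforts": joint torques, N m; "tool_pos": TCP position; "tool_rot": TCP orientation; "contact_force": force on the tool from outside, world axes, zero at the start; "ft_torque": the same for the moment, N m; "gripper_width": opening from 0.0 (shut) to 1.0 (fully open); "grasp_force": force on a finger pad.
Only numpy, scipy, OpenCV 4.12 (cv2) and the standard library are available. Lean on these libraries where they do the work, as an engineer would, in place of code of your own. Each camera call takes 0.05 s, during which the arm holds its last target. There are 200 camera calls.

## Working session

There is one attempt and no reset: what is moved stays moved. The work goes in short steps, Python scripts to look and compute and a tool call to move; the robot and the scene stay as the last step left them, time stands still between calls to the robot, and variables do not carry over. Pictures are saved under pics/ and viewed, at most 12 in all, crops included, and the job is handed in when it is done.

Besides the shell and the picture viewer there is one more tool, called after "Request:" by a JSON object that holds its "name" and its "arguments", one argument or row to a line. move_arm: Moves the arm, as the interface text tells. Its arguments: {"type":"object","properties":{"rows":{"type":"array","items":{"type":"array","items":{"type":"number"}}}},"required":["rows"]}

```bash
mkdir -p pics
cat > h.py <<'E'
import numpy as np, cv2
from plant import manip
def grab(n,f=None):
    d=manip.grab_frame(n)
    if f: cv2.imwrite('pics/'+f,d['img'])
    return d
def ray(d,u,v):
    r=np.linalg.inv(d['mtx'])@[u,v,1]; R=np.array(d['R']); return -R.T@d['t'], R.T@r
def onz(d,u,v,z):
    c,r=ray(d,u,v); return c+r*(z-c[2])/r[2]
def proj(d,X):
    p=d['mtx']@(np.array(d['R'])@X+d['t']); return p[:2]/p[2]
E
python3 - <<'E'
from h import *
s=manip.state(); print(s, manip.tip_reach)
for n in("top","scene"):
    d=grab(n,n+'0.png'); print(n,ray(d,320,240),d['mtx'][0,0])
    np.savez('pics/'+n+'0.npz',**d)
E
```

```text
{'time': 0.0, 'joint_pos': array([ 1.13202076e+00,  5.33492091e-02,  1.61430536e+00,  9.25930287e-06,
        1.47597053e+00, -1.18999856e-01]), 'joint_vel': array([ 0.00011769, -0.00160958,  0.00177253,  0.00117963, -0.0018458 ,
       -0.00166813]), 'joint_efforts': array([-9.38533376e-04, -3.93681371e+01, -3.70176387e+01, -1.38147830e-04,
        6.82527025e-03,  1.01624192e-06]), 'tool_pos': array([0.19621964, 0.59278736, 0.24906092]), 'tool_rot': array([-2.84182454e-04,  1.59207847e-01,  9.87244564e-01, -9.75688486e-04]), 'contact_force': array([ 0.26662638, -0.28602815,  0.3818336 ]), 'ft_torque': array([-0.02968713, -0.03757423, -0.0460408 ]), 'grasp_force': 0.0, 'gripper_width': 1.002476575394405} 0.019
top (array([0.20514325, 0.01061928, 1.7704895 ]), array([ 0.1987681 ,  0.00113833, -0.9801123 ])) 520.5979906841151
scene (array([-0.04276063, -0.81356769,  0.92442708]), array([ 0.44492461,  0.60958594, -0.65620439])) 488.5781450803911
```

View pics/top0.png

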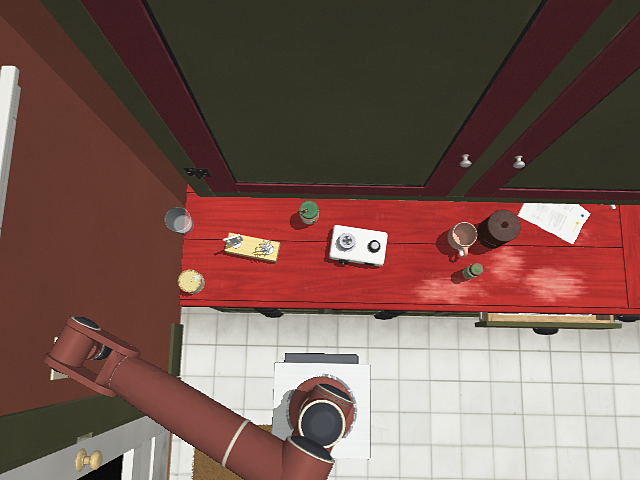

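View pics/scene0.png

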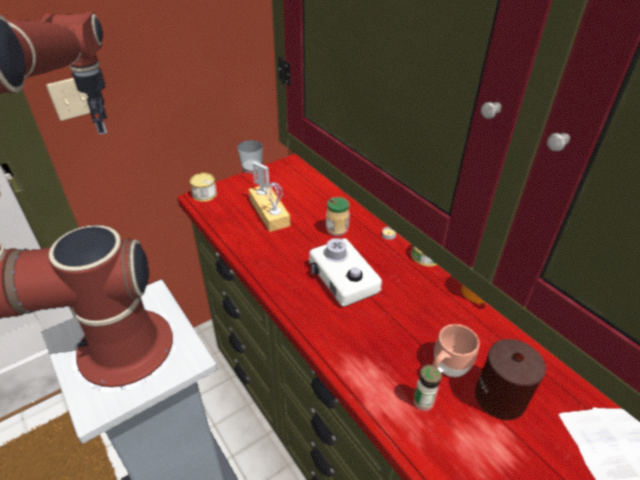

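The top view shows the drive unit at about (358,246), with the socket at (347,241) and the plunger at (374,246). The stand is at (252,248), with the paddle in its left hole (232,241) and the whisk in its right (266,248). The scene view agrees: the blade is in the farther hole.

Run:
```python
from h import *
d=dict(np.load('pics/top0.npz')); s=dict(np.load('pics/scene0.npz'))
hsv=cv2.cvtColor(d['img'],cv2.COLOR_BGR2HSV)
def rect(m,box,z):
    k=np.zeros_like(m); x0,y0,x1,y1=box; k[y0:y1,x0:x1]=m[y0:y1,x0:x1]
    c=max(cv2.findContours(k,0,2)[0],key=cv2.contourArea)
    b=cv2.boxPoints(cv2.minAreaRect(c)); P=np.array([onz(d,u,v,z) for u,v in b])
    print(P.mean(0), [np.linalg.norm(P[i]-P[i-1]) for i in range(4)], np.degrees(np.arctan2(*(P[1]-P[0])[1::-1])),np.degrees(np.arctan2(*(P[2]-P[1])[1::-1])))
notred=cv2.inRange(hsv,(0,0,150),(179,60,255)); rect(notred,(320,215,400,280),.055)
yel=cv2.inRange(hsv,(12,60,90),(35,255,255)); rect(yel,(215,225,290,275),.04)
for n,p,z in(('sock',(347,241),.087),('plun',(374,246),.07),('hole whisk',(266,248),.09),('blade',(232,241),.14)): print(n,onz(d,*p,z))
a=cv2.resize(d['img'][215:285,210:400],None,fx=4,fy=4,interpolation=cv2.INTER_CUBIC)
b=cv2.resize(s['img'][150:310,230:400],None,fx=4,fy=4,interpolation=cv2.INTER_CUBIC)[:310,:]
cv2.imwrite('pics/c0.png',np.vstack([a,np.pad(b,((0,0),(0,760-b.shape[1]),(0,0)))]))
```

```text
[ 0.54099381 -0.11708881  0.055     ] [np.float64(0.18289682459714404), np.float64(0.11412808984372544), np.float64(0.1851368893376021), np.float64(0.11386892469379957)] -7.990439374165904 -98.12936822055629
[0.52784027 0.24295248 0.04      ] [np.float64(0.18109144189083845), np.float64(0.06926519594070163), np.float64(0.1824325776918213), np.float64(0.06900967796263525)] -8.030782342380949 -100.30960270108801
sock [ 0.54504348 -0.07655782  0.087     ]
plun [ 0.53337244 -0.16748074  0.07      ]
hole whisk [0.51548733 0.18918289 0.09      ]
blade [0.52671766 0.29313795 0.14      ]
```

View pics/c0.png

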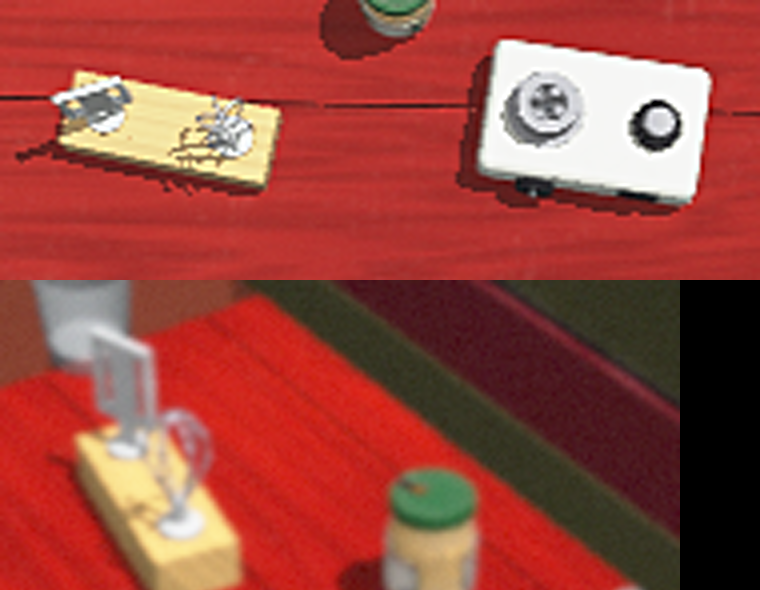

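The crop shows the blade upright in the far (left) hole, rotated against the stand. The socket cross is at crop (550,102) and the plunger at (657,122). Next I'll move above the stand for a closer look.

Request:
{"name": "move_arm", "arguments": {
  "rows": [
    [-3.3,-1.92,-0.58,0,0,0,-1],
    [-3.3,-1.92,-0.58,0,0,0,-1],
    [-3.3,-1.92,-0.58,0,0,0,-1],
    [-3.3,-1.92,-0.58,0,0,0,-1],
    [-3.3,-1.92,-0.58,0,0,0,-1],
    [-3.3,-1.92,-0.58,0,0,0,-1],
    [-3.3,-1.92,-0.58,0,0,0,-1],
    [-3.3,-1.92,-0.58,0,0,0,-1],
    [-3.3,-1.92,-0.58,0,0,0,-1],
    [-3.3,-1.92,-0.58,0,0,0,-1],
    [-3.3,-1.92,-0.58,0,0,0,-1],
    [-3.3,-1.92,-0.58,0,0,0,-1],
    [0,0,0,0,0,7.1,-1],
    [0,0,0,0,0,7.1,-1],
    [0,0,0,0,0,7.1,-1],
    [0,0,0,0,0,7.1,-1],
    [0,0,0,0,0,7.1,-1],
    [0,0,0,0,0,7.1,-1],
    [0,0,0,0,0,7.1,-1],
    [0,0,0,0,0,7.1,-1]
  ]
}}

```text
time: 1.77
tool_pos: [0.4997, 0.25, 0.3192]
tool_rot: [-0.0, 0.612, 0.791, -0.001]
contact_force: [0.9, 0.7, 0.3]
gripper_width: -0.007
grasp_force: 0.0
```

```bash
cat >> h.py <<'E'
from scipy.spatial.transform import Rotation as Ro
def pose():
    s=manip.state(); q=s['tool_rot']; R=Ro.from_quat([q[1],q[2],q[3],q[0]]).as_matrix()
    return np.array(s['tool_pos']),R
def go(X,head=None):
    p,R=pose(); print('tool',p.round(4),'head',np.degrees(np.arctan2(R[1,1],R[0,1])).round(2),'tilt',R[:2,2].round(4),'shift cm',(R.T@(np.array(X)-p)*100).round(2))
E
python3 - <<'E'
from h import *
d=grab('wrist','w1.png'); np.savez('pics/w1.npz',**d)
go([.534,-.1686,.28]); print(ray(d,320,240))
for X in((.536,.297,.14),(.52,.19,.14),(.5,.25,.3)): print(proj(d,X))
E
```

```text
tool [0.4997 0.25   0.3193] head 14.31 tilt [-0.001  -0.0004] shift cm [-41.4   -7.02   3.94]
(array([0.48231283, 0.31451997, 0.44133191]), array([ 0.05325763, -0.25726365, -0.96494455]))
[386.18766146 176.09242887]
[331.17348976 294.82809124]
[327.30406681 308.53863073]
```

View pics/w1.png

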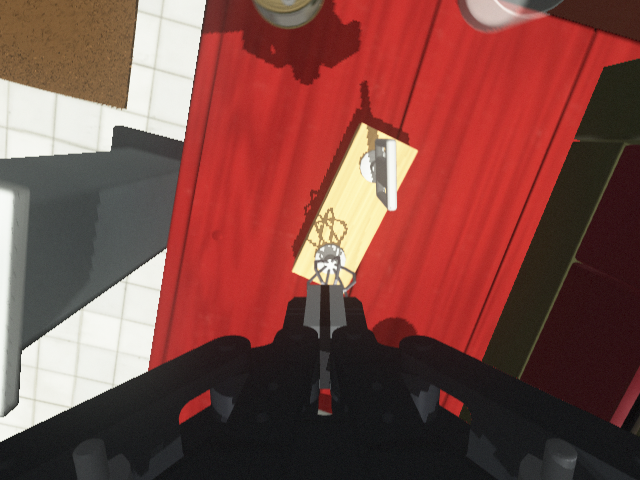

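The wrist view shows the blade's top edge as a white bar from about (391,139) to (392,210). The whisk is at (328,262), nearly under the fingers. Blade pose from that bar:

Run:
```python
from h import *
d=dict(np.load('pics/w1.npz')); g=cv2.cvtColor(d['img'],cv2.COLOR_BGR2HSV)
m=cv2.inRange(g,(0,0,190),(179,50,255)); k=np.zeros_like(m); k[130:218,380:405]=m[130:218,380:405]
c=max(cv2.findContours(k,0,2)[0],key=cv2.contourArea); r=cv2.minAreaRect(c); print(r)
b=cv2.boxPoints(r); P=np.array([onz(d,u,v,.14) for u,v in b]); print(P.mean(0),[np.linalg.norm(P[i]-P[i-1]).round(4) for i in range(4)],[np.degrees(np.arctan2(*(P[i]-P[i-1])[1::-1])).round(1) for i in range(4)])
y=cv2.inRange(g,(12,60,90),(35,255,255));k=np.zeros_like(m);k[110:285,280:425]=y[110:285,280:425]
c=max(cv2.findContours(k,0,2)[0],key=cv2.contourArea);b=cv2.boxPoints(cv2.minAreaRect(c)); P=np.array([onz(d,u,v,.04) for u,v in b]); print(P,P.mean(0),[np.linalg.norm(P[i]-P[i-1]).round(4) for i in range(4)],[np.degrees(np.arctan2(*(P[i]-P[i-1])[1::-1])).round(1) for i in range(4)])
```

```text
((391.5, 174.5), (71.0, 9.0), 90.0)
[0.53982951 0.2985818  0.14      ] [np.float64(0.0547), np.float64(0.0068), np.float64(0.0547), np.float64(0.0072)] [np.float64(107.0), np.float64(14.5), np.float64(-72.7), np.float64(-165.5)]
[[0.47690218 0.16628669 0.04      ]
 [0.51304693 0.33676146 0.04      ]
 [0.57747043 0.32451168 0.04      ]
 [0.54759797 0.14911044 0.04      ]] [0.52875438 0.24416757 0.04      ] [np.float64(0.0728), np.float64(0.1743), np.float64(0.0656), np.float64(0.1779)] [np.float64(166.3), np.float64(78.0), np.float64(-10.8), np.float64(-99.7)]
```

Request:
{"name": "move_arm", "arguments": {
  "rows": [
    [-4,-0.7,0,0,0,0,-1],
    [-4,-0.7,0,0,0,0,-1],
    [-4,-0.7,0,0,0,0,-1],
    [-4,-0.7,0,0,0,0,-1],
    [-4,-0.7,0,0,0,0,-1],
    [-4,-0.7,0.5,0,0,0,-1],
    [-4,-0.7,0.5,0,0,0,-1],
    [-4,-0.7,0.5,0,0,0,-1],
    [-4,-0.7,0.5,0,0,0,-1],
    [-4,-0.7,0.5,0,0,0,-1],
    [0,0,0,0,0,0,-1],
    [0,0,0,0,0,0,-1]
  ]
}}

```text
time: 2.82
tool_pos: [0.5344, -0.1563, 0.2936]
tool_rot: [-0.001, 0.61, 0.792, -0.0]
contact_force: [-0.6, 0.7, 0.5]
gripper_width: 0.001
grasp_force: 0.0
```

Run:
```python
from h import *
d=grab('wrist','w2.png'); np.savez('pics/w2.npz',**d)
go([.534,-.1686,.10])
for X in((.534,-.1686,.065),(.547,-.0755,.087)): print(proj(d,X))
```

```text
tool [ 0.5347 -0.155   0.2942] head 14.88 tilt [-0.0012  0.001 ] shift cm [-1.33 -0.4  19.42]
[322.02328031 223.15179174]
[365.88263207 125.83940458]
```

View pics/w2.png

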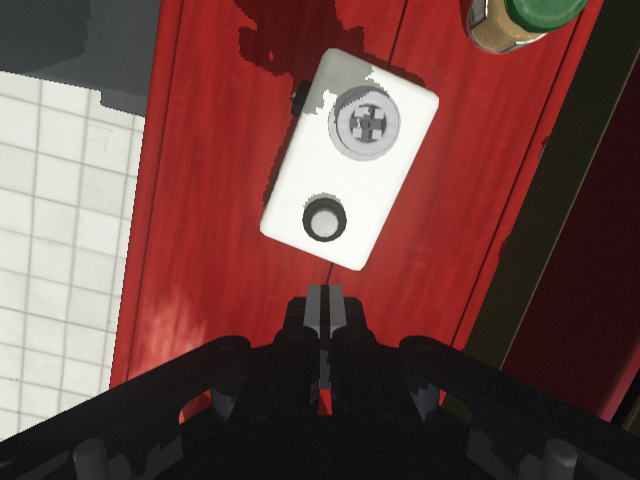

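The plunger disc is at (325,222), close to my predicted (322,223). The socket mouth is at about (368,124) with the cross visible, its arms roughly along image axes. Now I'll measure the cross and plunger more finely.

Run:
```python
from h import *
d=dict(np.load('pics/w2.npz'))
im=cv2.resize(d['img'][75:250,290:430],None,fx=1,fy=1)
# rectify rim plane z=.087 to 0.1mm/px... world window around guess
c0=onz(d,368,124,.087); print('mouth guess',c0, 'plunger@.07',onz(d,325,222,.07))
H=[];D=[]
for dx,dy in((-.03,-.03),(.03,-.03),(.03,.03),(-.03,.03)):
    H.append(proj(d,c0+[dx,dy,0])); D.append(((dx+.03)*1e4,(.03-dy)*1e4))
W=cv2.warpPerspective(d['img'],cv2.getPerspectiveTransform(np.float32(H),np.float32(D)),(600,600),flags=cv2.INTER_CUBIC)
c0.tofile('pics/c0.bin'); cv2.imwrite('pics/sock.png',W)
```

```text
mouth guess [ 0.54826993 -0.07366945  0.087     ] plunger@.07 [ 0.53613104 -0.1657574   0.07      ]
```

View pics/sock.png

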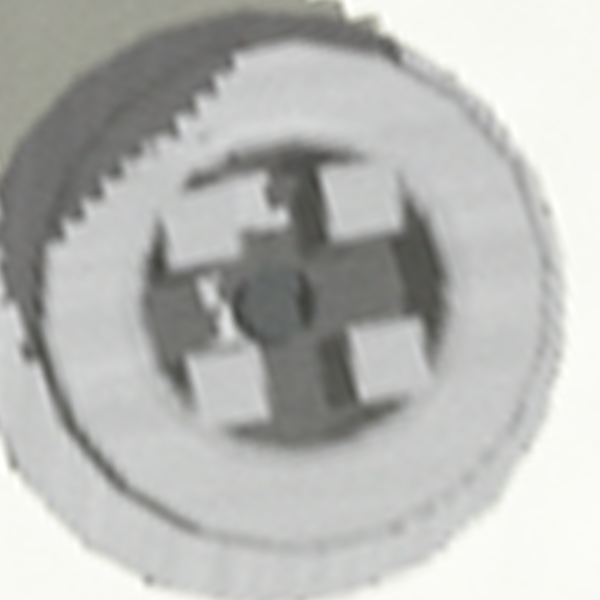

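Request:
{"name": "move_arm", "arguments": {
  "rows": [
    [-1.3,-0.3,4,0,0,0,-1],
    [0,0,4,0,0,0,-1],
    [0,0,4,0,0,0,-1],
    [0,0,3,0,0,0,-1],
    [0,0,1,0,0,0,-1],
    [0,0,0,0,0,0,-1],
    [0,0,0,0,0,0,-1]
  ]
}}

```text
time: 3.45
tool_pos: [0.5362, -0.167, 0.1367]
tool_rot: [0.001, 0.609, 0.793, 0.0]
contact_force: [0.7, -0.3, 0.5]
gripper_width: 0.002
grasp_force: 0.0
```

The rectified socket shows the rim centred at about (296,294) on a 0.1 mm/px grid, so the socket is at world (0.548, -0.073). The slot arms lie at about +10.5°. Now the plunger.

Request:
{"name": "move_arm", "arguments": {
  "rows": [
    [0,0,1.5,0,0,0,-1],
    [0,0,1,0,0,0,-1],
    [0,0,0.4,0,0,0,-1],
    [0,0,0.4,0,0,0,-1],
    [0,0,0.2,0,0,0,-1],
    [0,0,0,0,0,0,-1]
  ]
}}

```text
time: 3.95
tool_pos: [0.5356, -0.1677, 0.1006]
tool_rot: [0.0, 0.61, 0.793, 0.0]
contact_force: [0.6, -0.4, 0.3]
gripper_width: 0.001
grasp_force: 0.0
```

Tip is at about 0.082 with no contact yet. I'll go on in small steps.

Request:
{"name": "move_arm", "arguments": {
  "rows": [
    [0.0,0,0.3,0,0,0,-1],
    [0,0,0.3,0,0,0,-1],
    [0,0,0,0,0,0,-1]
  ]
}}

```text
time: 4.2
tool_pos: [0.5361, -0.1679, 0.0948]
tool_rot: [0.001, 0.61, 0.793, 0.0]
contact_force: [0.6, -0.6, 4.0]
gripper_width: -0.003
grasp_force: 1.4
```

Request:
{"name": "move_arm", "arguments": {
  "rows": [
    [0.0,0,0.3,0,0,0,-1],
    [0,0,0,0,0,0,-1]
  ]
}}

```text
time: 4.37
tool_pos: [0.5361, -0.168, 0.0918]
tool_rot: [0.001, 0.61, 0.793, 0.0]
contact_force: [-0.0, -0.7, 3.8]
gripper_width: -0.0
grasp_force: 2.0
```

Request:
{"name": "move_arm", "arguments": {
  "rows": [
    [0.0,0,0.3,0,0,0,-1],
    [0,0,0,0,0,0,-1]
  ]
}}

```text
time: 4.53
tool_pos: [0.5361, -0.168, 0.0899]
tool_rot: [0.001, 0.61, 0.793, 0.0]
contact_force: [-0.5, 1.2, 9.4]
gripper_width: -0.0
grasp_force: 4.8
```

Request:
{"name": "move_arm", "arguments": {
  "rows": [
    [0.0,0,0.15,0,0,0,-1],
    [0,0,0,0,0,0,-1],
    [0,0,0,0,0,0,-1]
  ]
}}

```text
time: 4.78
tool_pos: [0.5363, -0.168, 0.0898]
tool_rot: [0.0, 0.61, 0.793, -0.0]
contact_force: [-5.0, 2.8, 16.7]
gripper_width: 0.001
grasp_force: 8.3
```

Run:
```python
from h import *
d=grab('wrist'); I=d['img']
u,v=proj(d,[.536,-.168,.07]); print(u,v,manip.state()['contact_force'])
u,v=int(u),int(v); cv2.imwrite('pics/w3.png',cv2.resize(I[max(0,v-110):v+60,u-110:u+110],None,fx=3,fy=3))
```

```text
325.9185180081458 307.531940782455 [-5.29364742  2.37994736 16.35070846]
```

View pics/w3.png

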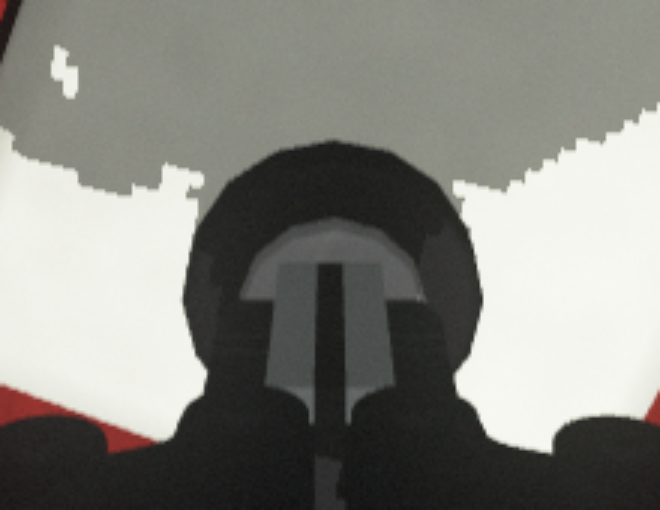

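The fingertips sit inside the plunger disc, which is level with its black housing. Force climbs steeply at z=0.0898 after about 8 mm of travel, so the plunger is at its stop. I'll release it and go to the paddle.

Request:
{"name": "move_arm", "arguments": {
  "rows": [
    [0,0,-1,0,0,0,-1],
    [0,0,-1,0,0,0,-1],
    [0,0,0,0,0,0,-1],
    [0,0,-4,0,0,0,-1],
    [0,0,-4,0,0,0,-1],
    [0,0,-4,0,0,0,-1],
    [0,0,-3,0,0,0,1],
    [3.75,1,0,0,0,0,1],
    [3.75,1,0,0,0,0,1],
    [3.75,1,0,0,0,0,1],
    [3.75,1,0,0,0,0,1],
    [3.75,1,0,0,0,0,1],
    [3.75,1,0,0,0,0,1],
    [3.75,1,0,0,0,0,1],
    [3.75,1,0,0,0,0,1],
    [3.75,1,0,0,0,0,1],
    [3.75,1,0,0,0,0,1],
    [0,0,0,0,0,0,1],
    [0,0,0,0,0,0,1]
  ]
}}

```text
time: 6.42
tool_pos: [0.5348, 0.2221, 0.2553]
tool_rot: [-0.001, 0.608, 0.794, -0.001]
contact_force: [0.1, -1.2, -0.0]
gripper_width: 1.001
grasp_force: 0.0
```

Run:
```python
from h import *
d=grab('wrist','w4.png'); np.savez('pics/w4.npz',**d)
go([.540,.2986,.105])
g=cv2.cvtColor(d['img'],cv2.COLOR_BGR2HSV)
u,v=map(int,proj(d,[.540,.2986,.14])); print(u,v)
m=cv2.inRange(g,(0,0,190),(179,50,255)); k=np.zeros_like(m); k[v-60:v+60,u-30:u+30]=m[v-60:v+60,u-30:u+30]
c=max(cv2.findContours(k,0,2)[0],key=cv2.contourArea); r=cv2.minAreaRect(c); print(r)
b=cv2.boxPoints(r); P=np.array([onz(d,*q,.14) for q in b]); print(P.mean(0),[np.linalg.norm(P[i]-P[i-1]).round(4) for i in range(4)],[np.degrees(np.arctan2(*(P[i]-P[i-1])[1::-1])).round(1) for i in range(4)])
# plunger sprung back check from top view
t=grab('top'); cv2.imwrite('pics/t2.png',t['img'])
```

```text
tool [0.5351 0.2209 0.2555] head 14.97 tilt [-0.0022 -0.0011] shift cm [ 7.39  2.52 15.04]
368 125
((343.0146789550781, 130.59779357910156), (36.49174880981445, 12.114470481872559), 81.46923065185547)
[0.52628398 0.29187306 0.14      ] [np.float64(0.0209), np.float64(0.0071), np.float64(0.0209), np.float64(0.0073)] [np.float64(114.4), np.float64(23.2), np.float64(-65.1), np.float64(-156.6)]
```

View pics/w4.png

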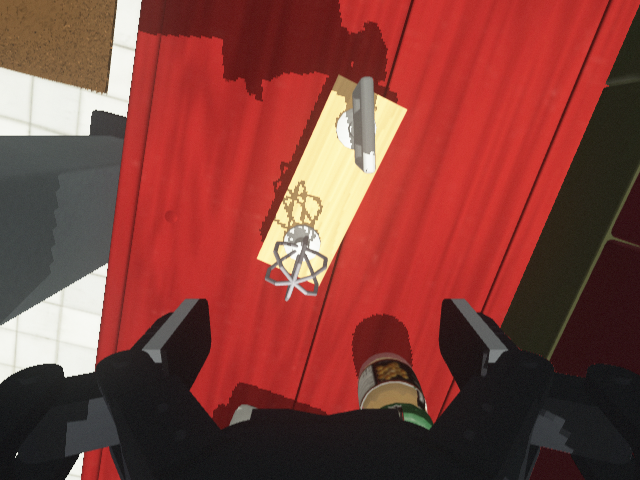

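The blade's top edge, now in shadow, runs from about (368,77) to (369,171). Its centre matches my prediction (368,125). The whisk is at (298,265).

Run:
```python
from h import *
d=dict(np.load('pics/w4.npz')); a,b=onz(d,368,77,.14),onz(d,369,171,.14)
print((a+b)/2,np.linalg.norm(a-b),np.degrees(np.arctan2(*(a-b)[1::-1])))
print(d['img'][[90,110,130,150],355:380].sum(2)//3)
```

```text
[0.54002039 0.29874428 0.14      ] 0.05338146824446732 107.44607502446921
[[104 103 107 105 106 108 132 137 145 152 154 154 153 150 151 148 144 139
  104  61  60  62  58  59  61]
 [145 148 142 122 110 106 122 138 141 149 155 155 154 153 153 154 150 142
  140 169 172 207 228 228 230]
 [114 114 114 111 112 112 110 132 144 145 150 154 157 152 158 155 152 151
  144 163 245 221 221 219 218]
 [135 145 151 153 156 158 134 118 140 146 148 155 158 156 155 154 154 151
  146 141 207 227 228 224 221]]
```

Request:
{"name": "move_arm", "arguments": {
  "rows": [
    [2.5,0.85,0,0,0,0,1],
    [2.5,0.85,0,0,0,0,1],
    [2.4,0.8,0,0,0,0,1],
    [0,0,0,0,0,-2,1],
    [0,0,3,0,0,0,1],
    [0,0,3,0,0,0,1],
    [0,0,3,0,0,0,1],
    [0,0,3,0,0,0,1],
    [0,0,2,0,0,0,1],
    [0,0,1,0,0,0,1],
    [0,0,0,0,0,0,1],
    [0,0,0,0,0,0,1]
  ]
}}

```text
time: 7.52
tool_pos: [0.5414, 0.2975, 0.1072]
tool_rot: [0.0, 0.596, 0.803, -0.0]
contact_force: [0.4, 0.5, 1.3]
gripper_width: 1.004
grasp_force: 0.0
```

Run:
```python
from h import *
d=grab('wrist','w5.png'); go([.540,.2986,.105]); print(manip.state()['contact_force'])
```

```text
tool [0.5422 0.298  0.1085] head 16.81 tilt [0.0023 0.0008] shift cm [ 0.12 -0.2   0.35]
[ 0.57427625 -0.36235015 -1.20726455]
```

View pics/w5.png

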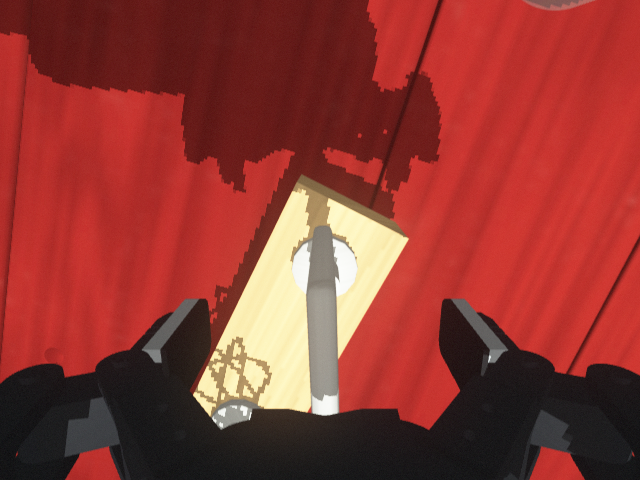

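The blade is centred between the jaws (x≈322, against a jaw midline of 325). Now I close the jaws.

Request:
{"name": "move_arm", "arguments": {
  "rows": [
    [0,-0.1,0.3,0,0,0,-1],
    [0,0,0,0,0,0,-1],
    [0,0,0,0,0,0,-1],
    [0,0,0,0,0,0,-1],
    [0,0,0,0,0,0,-1],
    [0,0,0,0,0,0,-1],
    [0,0,0,0,0,0,-1],
    [0,0,0,0,0,0,-1],
    [0,0,0,0,0,0,-1],
    [0,0,0,0,0,0,-1]
  ]
}}

```text
time: 8.4
tool_pos: [0.5401, 0.2981, 0.1041]
tool_rot: [0.0, 0.596, 0.803, 0.0]
contact_force: [0.2, -0.1, 2.0]
gripper_width: 0.085
grasp_force: 59.3
```

Run:
```python
from h import *
go([.540,.2986,.105]); print(manip.state())
```

```text
tool [0.5401 0.2981 0.1041] head 16.88 tilt [0.0001 0.    ] shift cm [ 0.05  0.   -0.09]
{'time': 8.4, 'joint_pos': array([ 3.83833149e-01,  1.63963399e-01,  1.74771607e+00, -7.79706240e-06,
        1.22979303e+00,  8.92292734e-02]), 'joint_vel': array([ 2.57856208e-05, -4.71587555e-04,  4.42623686e-04,  1.27037409e-03,
       -1.15263016e-03,  1.05898510e-03]), 'joint_efforts': array([ 2.29925802e-02, -3.98794484e+01, -3.29850376e+01,  5.34021310e-03,
       -1.55133745e-01,  6.61915270e-03]), 'tool_pos': array([0.5400949 , 0.29814571, 0.10408627]), 'tool_rot': array([3.44779610e-05, 5.95666303e-01, 8.03232004e-01, 4.93359084e-05]), 'contact_force': array([ 0.21254847, -0.14321374,  2.02333592]), 'ft_torque': array([-0.04195107,  0.08204615, -0.03567559]), 'grasp_force': 59.34003531932831, 'gripper_width': 0.0850677920961228}
```

Request:
{"name": "move_arm", "arguments": {
  "rows": [
    [0,0,-1,0,0,0,-1],
    [0,0,-2,0,0,0,-1],
    [0,0,-3,0,0,0,-1],
    [0,0,-3.5,0,0,0,-1],
    [0,0,-3.5,0,0,0,-1],
    [0,0,-3,0,0,0,-1],
    [-3.58,-1,0,0,0,0,-1],
    [-3.58,-1,0,0,0,0,-1],
    [-3.58,-1,0,0,0,0,-1],
    [-3.58,-1,0,0,0,0,-1],
    [-3.58,-1,0,0,0,0,-1],
    [-3.58,-1,0,0,0,0,-1],
    [-3.58,-1,0,0,0,0,-1],
    [-3.58,-1,0,0,0,0,-1],
    [-3.58,-1,0,0,0,0,-1],
    [-3.58,-1,0,0,0,0,-1],
    [0,0,0,0,0,3.2,-1],
    [0,0,0,0,0,3.2,-1],
    [0,0,0,0,0,0,-1],
    [0,0,0,0,0,0,-1]
  ]
}}

```text
time: 10.07
tool_pos: [0.5481, -0.0736, 0.264]
tool_rot: [-0.0, 0.639, 0.769, 0.0]
contact_force: [0.0, 0.3, -0.1]
gripper_width: 0.085
grasp_force: 59.3
```

Run:
```python
from h import *
go([.548,-.0735,.19]); s=manip.state(); print(s['contact_force'],s['gripper_width'],s['grasp_force'])
```

```text
tool [ 0.5481 -0.0736  0.264 ] head 10.54 tilt [-0.0001  0.0001] shift cm [ 0.01 -0.01  7.4 ]
[ 0.04606194  0.31079435 -0.07411545] 0.08490616022077783 59.3388032913208
```

Request:
{"name": "move_arm", "arguments": {
  "rows": [
    [0,0,3,0,0,0,-1],
    [0,0,3,0,0,0,-1],
    [0,0,1.5,0,0,0,-1],
    [0,0,0.5,0,0,0,-1],
    [0,0,0,0,0,0,-1],
    [0,0,0,0,0,0,-1]
  ]
}}

```text
time: 10.57
tool_pos: [0.5488, -0.0733, 0.1849]
tool_rot: [0.001, 0.639, 0.769, 0.0]
contact_force: [1.2, -0.3, -0.3]
gripper_width: 0.086
grasp_force: 59.3
```

Run:
```python
from h import *
d=grab('wrist'); s=grab('scene'); go([.548,-.0735,.19])
u,v=map(int,proj(d,[.548,-.0735,.09])); print(u,v); v0=max(0,v-120)
A=cv2.resize(d['img'][v0:v0+200,u-100:u+100],(580,580),interpolation=cv2.INTER_CUBIC)
u,v=map(int,proj(s,[.548,-.0735,.11])); print(u,v)
B=cv2.resize(s['img'][v-35:v+35,u-13:u+13],(215,580),interpolation=cv2.INTER_CUBIC)
cv2.imwrite('pics/w6.png',np.hstack([A,B]))
```

```text
tool [ 0.5494 -0.0736  0.1861] head 10.52 tilt [ 0.0034 -0.001 ] shift cm [ 0.04 -0.14 -0.39]
324 252
336 237
```

View pics/w6.png

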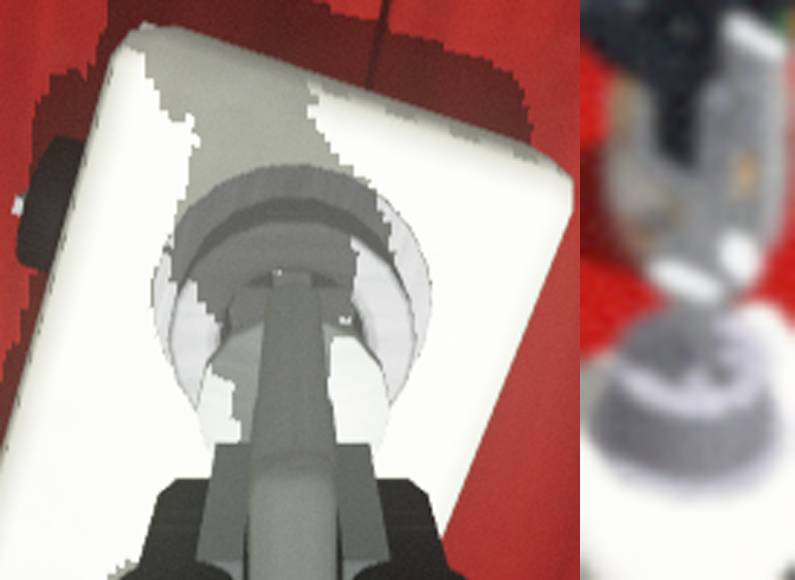

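The paddle hangs centred over the rim: rim spans about x 170–415 in the crop and the blade is at about 290. The scene inset shows the pilot just above the mouth. Descending in small steps.

Request:
{"name": "move_arm", "arguments": {
  "rows": [
    [0,0,0.5,0,0,0,-1],
    [0,0,0.5,0,0,0,-1],
    [0,0,0.3,0,0,0,-1],
    [0,0,0,0,0,0,-1],
    [0,0,0,0,0,0,-1]
  ]
}}

```text
time: 11.08
tool_pos: [0.548, -0.0735, 0.1704]
tool_rot: [-0.0, 0.64, 0.769, -0.0]
contact_force: [1.2, 0.3, -1.4]
gripper_width: 0.086
grasp_force: 59.3
```

Request:
{"name": "move_arm", "arguments": {
  "rows": [
    [0,0,0.3,0,0,0,-1],
    [0,0,0.3,0,0,0,-1],
    [0,0,0,0,0,0,-1],
    [0,0,0,0,0,0,-1]
  ]
}}

```text
time: 11.42
tool_pos: [0.5481, -0.0735, 0.1645]
tool_rot: [-0.0, 0.64, 0.769, -0.0]
contact_force: [0.4, -0.5, -1.2]
gripper_width: 0.085
grasp_force: 59.3
```

Request:
{"name": "move_arm", "arguments": {
  "rows": [
    [0,0,0.2,0,0,0,-1],
    [0,0,0,0,0,0,-1],
    [0,0,0,0,0,0,-1]
  ]
}}

```text
time: 11.67
tool_pos: [0.5482, -0.0735, 0.1628]
tool_rot: [-0.0, 0.64, 0.769, -0.0]
contact_force: [1.0, 0.9, -0.9]
gripper_width: 0.084
grasp_force: 59.3
```

Request:
{"name": "move_arm", "arguments": {
  "rows": [
    [0,0,0.2,0,0,0,-1],
    [0,0,0.2,0,0,0,-1],
    [0,0,0,0,0,0,-1]
  ]
}}

```text
time: 11.92
tool_pos: [0.5486, -0.0736, 0.1592]
tool_rot: [0.0, 0.64, 0.769, 0.0]
contact_force: [0.7, 0.4, 2.6]
gripper_width: 0.087
grasp_force: 59.9
```

Request:
{"name": "move_arm", "arguments": {
  "rows": [
    [0,0,0.2,0,0,0,-1],
    [0,0,0.2,0,0,0,-1],
    [0,0,0,0,0,0,-1]
  ]
}}

```text
time: 12.17
tool_pos: [0.5486, -0.0736, 0.1552]
tool_rot: [0.0, 0.64, 0.769, 0.0]
contact_force: [0.0, 0.3, 4.8]
gripper_width: 0.087
grasp_force: 60.1
```

Fins are in the slots and the force matches the spring. Pushing home.

Request:
{"name": "move_arm", "arguments": {
  "rows": [
    [0,0,0.2,0,0,0,-1],
    [0,0,0.15,0,0,0,-1],
    [0,0,0,0,0,0,-1],
    [0,0,0,0,0,0,-1]
  ]
}}

```text
time: 12.5
tool_pos: [0.5486, -0.0736, 0.1519]
tool_rot: [0.0, 0.64, 0.769, 0.0]
contact_force: [-1.3, -0.0, 5.4]
gripper_width: 0.087
grasp_force: 60.3
```

Request:
{"name": "move_arm", "arguments": {
  "rows": [
    [0,0,0.15,0,0,0,-1],
    [0,0,0,0,0,0,-1],
    [0,0,0,0,0,0,-1]
  ]
}}

```text
time: 12.75
tool_pos: [0.5488, -0.0736, 0.151]
tool_rot: [0.001, 0.64, 0.769, 0.0]
contact_force: [-1.3, 0.5, 7.0]
gripper_width: 0.081
grasp_force: 60.7
```

Request:
{"name": "move_arm", "arguments": {
  "rows": [
    [0,0,0.15,0,0,0,-1],
    [0,0,0,0,0,0,-1],
    [0,0,0,0,0,0,-1]
  ]
}}

```text
time: 13.0
tool_pos: [0.549, -0.0737, 0.151]
tool_rot: [0.001, 0.64, 0.769, 0.0]
contact_force: [-4.6, -0.0, 14.3]
gripper_width: 0.086
grasp_force: 61.7
```

Request:
{"name": "move_arm", "arguments": {
  "rows": [
    [0,0,0.1,0,0,0,-1],
    [0,0,0,0,0,0,-1],
    [0,0,0,0,0,0,-1],
    [0,0,0,0,0,0,-1],
    [0,0,0,0,0,0,-1]
  ]
}}

```text
time: 13.42
tool_pos: [0.549, -0.0737, 0.1509]
tool_rot: [0.001, 0.64, 0.769, 0.0]
contact_force: [-7.7, 1.6, 17.4]
gripper_width: 0.085
grasp_force: 62.2
```

Run:
```python
from h import *
d=grab('wrist'); s=grab('scene'); go([.548,-.0735,.151]); print(manip.state()['contact_force'])
u,v=map(int,proj(d,[.548,-.0735,.09])); v0=max(0,v-120)
A=cv2.resize(d['img'][v0:v0+200,u-100:u+100],(480,480),interpolation=cv2.INTER_CUBIC)
u,v=map(int,proj(s,[.548,-.0735,.09]))
B=cv2.resize(s['img'][v-40:v+40,u-26:u+26],(312,480),interpolation=cv2.INTER_CUBIC)
cv2.imwrite('pics/w7.png',np.hstack([A,B]))
```

```text
tool [ 0.549  -0.0737  0.151 ] head 10.49 tilt [ 0.0012 -0.0004] shift cm [ 0.03 -0.1  -0.  ]
[-6.16506081  2.43845844 16.89359395]
```

View pics/w7.png

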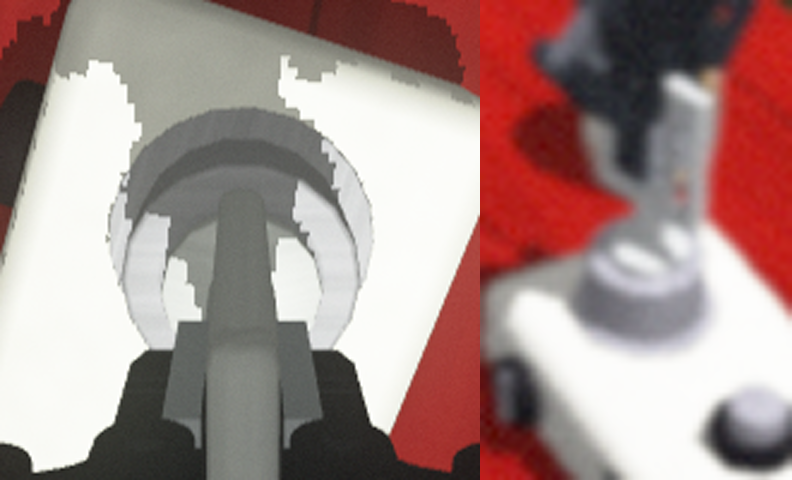

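The collar sits on the socket rim, and the plunger at (757,415) has sprung back up. TCP is at 0.151 as computed, with a hard stop and a steady push of about 17 N. Handing in.

```bash
python3 -c "
from plant import manip; print(manip.job_done())"
```

```text
the job is handed in; nothing more can be done
None
```

I pressed the reset plunger to its stop and it sprang back up. The paddle is meshed in the socket, collar on the rim, still gripped and pressed home at about 17 N. The job was handed in at about 13.5 s of the 50 s allowed, and no verdict was returned.

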